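Seat a stool rail and index the boring carriage to its middle stop

ROBOT

A 6-joint arm with a two-finger parallel gripper is mounted at the origin on the work surface. World frame = base frame: x ahead of the robot, y to its left, z up, the work surface at z = 0. Lengths are in m, angles in rad, forces in N, time in s.
With the tool pointing down it reaches from about 0.375 to 0.9 m from the base axis. Payload 3.1 kg.
Tool frame: the origin (TCP) lies between the finger pads; the fingertips stand 22 mm ahead of it and the grasp point (between the pads) lies 3 mm ahead of it; z points along the fingers, y is the line along which they close (so a half turn about z gives the same grasp; the last joint's range is limited). The gripper opens to 87 mm and grips with 3 to 60 N. Pads are 19 mm wide; open, the fingers measure 117 mm over their backs; the gripper's body (75 mm by 190 mm) begins 51 mm behind the grasp point.
Start: joints at [-1.381, 0.527, 1.433, -0, 1.181, -0.178], TCP at [0.225, -0.583, 0.245] pointing down, gripper open.
Joint ranges: [-3.08, 3.08], [-0.75, 2.2], [0.22, 2.44], [-1.43, 4.57], [0, 2.65], [-2.85, 2.85]. Speed limits (rad/s): [2.79, 2.79, 3.14, 3.14, 3.14, 3.14].

INTERFACE

Orientations are given as a unit quaternion [x, y, z, w].
In Python, from rig import get_obs, camera, get_calibration, hand_in, cut_out gives the robot as it stands.
- The arm moves only by the shell command python3 -m inch 'ROWS' [OPENING] [FORCE]. ROWS is JSON, one flat list of numbers, 6 for each row, row after row: the shift along the tool's x, y, z scaled (see below), then the turn, a rotation vector about the tool's x, y, z scaled (see below). A call has 1 to 20 rows; each row is the pose to reach, as a shift and turn from the pose commanded when the call began, along the tool's axes at that moment; what a row does not reach only later rows make up. The controller multiplies each number of a shift by 0.08 m and each number of a turn by 90 degrees. A row lasts 1/12 s, in which the tool goes at most 41.7 mm and 7.16 degrees, less where a joint would pass 70% of its speed; a pose out of reach is approached as far as the arm can. A call with a number of a shift or a turn outside -1 to 1 is refused whole. A call with a gripper value outside its range is refused whole. OPENING is the finger opening in mm, from 0 to 87, set as the call begins (- or left out, the last holds). The fingers move at their own pace and stop on an object; FORCE is the grip in N (left out, the last holds). Time passes only in rows, so rows that repeat a pose let the fingers close. It gives the time, the measured TCP pose, the force, the opening and the grip force at its end, in the units of the state.
- get_obs(): the state, without advancing time (a new reading comes with each control period).
- camera(name): name is "scene" or "top" or "wrist"; returns the picture (384x512x3 uint8, red, green, blue); there is no depth.
- get_calibration(name): a dict with "vertical_fov" (degrees; the focal length in pixels is half the picture's height over the tangent of half this angle, whatever the lens; pixels are square), "cx", "cy" (the principal point, pixels), "T" (4x4, takes a point from camera to world coordinates). Camera axes: x right, y down, z forward; pixel columns grow to the right and rows downward; lengths in m; the calibration is good to about 2 mm. A picture is of the moment at which its call begins: read the wrist's pose just before it. get_calibration takes no time and is no camera call; for the wrist camera it gives the pose at the moment of the call.
- hand_in(): hands the job in; it is judged then, once.
Trained networks look in the newest picture that a camera, given by its name, has taken for a name from the list of things; names that differ only in an ending like _2 or _b are one class to them, and where a whole thing is asked for, a point or a joint stands for the part that bears it (a point fixed in the world has none). Each returns a list of dicts, best first, with "conf" (0 to 1); they miss things now and then, are a little off and sometimes report something else, mostly with a low value. They report only what shows in the picture. A call takes as long as a camera call. They do not tell look-alikes from the thing itself.
- cut_out(camera, thing): "region" (384x512 bool, what is visible of it) and "bbox" ([left, top, right, bottom] in pixels, round what is visible of it).
The state is a dict: "time": time; "q": joint angles; "joint_velocities": joint speeds; "joint_torque": joint torques, N m; "position": TCP position; "tool_rot": TCP orientation; "ft_force": force on the tool from outside, world axes, zero at the start; "moment": the same for the moment, N m; "grip_width": finger opening in m; "grip_force": force on a finger pad.
Only numpy, scipy, OpenCV 4.12 (cv2) and the standard library are available. Lean on these libraries where they do the work, as an engineer would, in place of code of your own. Each camera call takes 0.05 s, during which the arm holds its last target. There are 200 camera calls.

TASK

Get the stool rail in the dowel-boring jig ready for its middle hole, all by pushing with the fingertips: nothing is picked up. Push the rail along its channel until its end is fully home against the guide plate, and push the sprung carriage along by its push block until the pawl has snapped in behind the first stop pin, then let go so that the spring brings the carriage back to rest against the pawl at the middle stop, not at the last one. Leave everything else on the bench where it is.

Things in the scene. Friction and masses are not known exactly. Their poses are not given: they have to be found in the camera images.
- jig: Fixed bench jig for boring dowel holes in rail ends. x runs along the rail to the guide plate (away from the robot), y is the way the carriage is pushed (to the robot's left). Origin at bench level. Grey base x -140 to 120, y -180 to 245 mm; rod blocks at x -70 and 50, y +/-163, 48 mm high; gas spring at x -117, 43 mm high; boring spindle at x 107 to 305, 101 mm high
- carriage (a joint): Travel (m) of the aluminium carriage along the jig's y, 0 = home, limit 0.070. A damped gas spring drives it back to 0: 4 N, plus 0.4 N per 10 mm, 50 N per m/s. Let go between 0.036 and 0.062 it returns in about 1 s and latches at 0.032, the middle stop; let go beyond 0.066 it latches at 0.064, the last stop; short of 0.032 it runs home, in between it may hang on the pawl's corner
- pawl (a joint): Angle (rad) of the flat steel pawl that blocks the return of two upright 8 mm stop pins, 32 mm apart, on the carriage's index bar left of the rail. Pivot at jig x -32, y 125 mm, pawl 50 to 60 mm above the bench. 0 = in the pins' path (at rest, light spring); a passing pin swings it out to about 0.2 and it snaps back behind; limit 0.6
- pawl_nose (a point): Top of the pawl's blocking face, where the stop pin comes to rest
- pawl_thumb (a point): Top of the black thumb knob (13 mm thick, 80 mm above the bench) on the pawl's tail. Pushed towards the jig's -y it swings the pawl out and the carriage runs home: needed only after an overrun to the last stop
- push_face (a point): Centre of the outer (-y) face of the wooden push block on the carriage's right side, 61 mm above the bench. The face is 80 mm along the jig's x and 38 mm high (42 to 80 mm above the bench), the block 22 mm thick; moves with the carriage. Axes as the jig's
- plate_face (a point): Middle of the robot-side face of the upright steel guide plate (10 mm thick, 113 mm wide, top 100 mm above the bench, three brass bushes) at the far end of the carriage's channel, 67 mm above the bench. Moves with the carriage. Axes as the jig's: x points through the plate
- rail_center (a point): Centre of the wooden stool rail lying loose and flat in the carriage's channel, 67 mm above the bench: 200 mm long (its x, along the jig's x), 95 wide, 22 thick, about 0.3 kg; sliding it takes 2 to 8 N. Fences 14 mm high guide it with 1 mm play each side. It starts 15 to 38 mm short of the guide plate; home = this point 100 mm before plate_face along x
- bored_rail: Bystander: a finished rail 200 x 95 x 22 mm lying on the bench left of the jig. Origin under its centre, x along it
- dowel_pot: Bystander: steel pot of dowels, 66 mm across, 85 mm high with the dowels, right of the jig. Origin under its centre
- try_square: Bystander: try square lying flat in front of the jig, stock 130 x 18 x 16 mm along its x, blade 160 mm along its y from the stock's -x end. Origin under the middle of the stock
- mallet: Bystander: wooden mallet lying right of the jig, 320 mm long along its x, head 70 x 125 x 68 mm centred 125 mm along +x. Origin at bench level under its handle
- glue_bottle: Bystander: white glue bottle, 60 mm across, 165 mm high, in front of the jig, to the left. Origin under its centre
- screw_bowl: Bystander: white bowl of screws, 144 mm across, 58 mm high, in front of the jig, to the right. Origin under its centre
- rail_end (a point): Middle of the rail's near end face (95 x 22 mm, underside 56 mm and top 78 mm above the bench), 100 mm from rail_center; it overhangs the carriage plate's front edge by 20 mm when home and by more before, so it is free to be pushed
Mind the look-alikes: they are no part of the job. What is shaped like the part that bears rail_center but orange is not meant.

How it is judged:
At the end, for the whole second after the job is handed in: The carriage rests at its middle stop (travel 30 to 34 mm) against the fully engaged pawl (within 0.06 rad of rest), and the rail lies flat in its channel with its end within 2.5 mm of the guide plate (value of joint carriage between 0.03 and 0.034 m and value of joint pawl below 0.06 rad and velocity of joint carriage between -0.003 and 0.003 m/s and x of rail_center in the frame of plate_face above -0.1025 m and z of rail_center in the frame of plate_face below 0.002 m and angle between rail_center's own z axis and vertical below 0.03 rad); the robot touches nothing.
It fails at once if the rail is lifted or tipped in its channel (more than 8 mm up, or more than 0.12 rad) (height (world z) of rail_center above 0.075 m or angle between rail_center's own z axis and vertical above 0.12 rad).
It fails at once if the arm or the gripper's body, not the fingers, pushes on the jig or its moving parts (over 5 N) (contact force between the arm and jig above 5 N).
It fails at once if a bystander is moved by more than 20 mm (distance of any of bored_rail, dowel_pot, try_square, mallet, glue_bottle, screw_bowl from where it was at the start of the episode above 0.02 m).
It also fails if it takes over 51 s, if anything falls off the work surface, if the arm or the gripper's body presses on something with over 40 N, if the wrist force passes 120 N, or if a joint passes its speed limit or range.

## Working session

There is one attempt and no reset: what is moved stays moved. The work goes in short steps, Python scripts to look and compute and a shell command to move; the robot and the scene stay as the last step left them, time stands still between calls to the robot, and variables do not carry over. Pictures are saved under pics/ and viewed, at most 14 in all, crops included, and the job is handed in when it is done.

```bash
mkdir -p pics
cat > h.py <<'E'
import numpy as np,cv2
from rig import *
def ray(n,u,v):
    c=get_calibration(n);f=192/np.tan(np.radians(c['vertical_fov'])/2);T=np.array(c['T'])
    return T[:3,3],T[:3,:3]@np.array([(u-c['cx'])/f,(v-c['cy'])/f,1])
def at(n,u,v,z):
    o,d=ray(n,u,v);return o+d*(z-o[2])/d[2]
def proj(n,p):
    c=get_calibration(n);f=192/np.tan(np.radians(c['vertical_fov'])/2);T=np.array(c['T'])
    q=T[:3,:3].T@(np.array(p)-T[:3,3]);return q[:2]/q[2]*f+[c['cx'],c['cy']]
def save(n,name,s=1):
    im=camera(n);cv2.imwrite('pics/'+name,cv2.resize(im[:,:,::-1],None,fx=s,fy=s));return im
E
python3 - <<'E'
from h import *
o=get_obs();print(o['position'],o['tool_rot'],o['time'],get_calibration('top'))
save('top','t1.png',1.5);save('scene','s1.png',1.5)
for t in ['jig','rail_center','push_face','plate_face','pawl','carriage','bored_rail','dowel_pot','try_square','mallet','glue_bottle','screw_bowl']:
  print(t,[(round(r['conf'],2),[int(x) for x in r['bbox']]) for r in cut_out('top',t)][:3])
E
```

```text
[ 0.22461933 -0.58251482  0.24357451] [ 9.83141737e-01  1.82841903e-01 -9.37502004e-06 -1.07851497e-03] 0.0 {'vertical_fov': 47.79089332677037, 'cx': 257.2789506115854, 'cy': 193.03657458682338, 'T': array([[-0.03418322, -0.97608866,  0.21466821,  0.17271763],
       [-0.99940256,  0.03228836, -0.01232828, -0.03692567],
       [ 0.00510221, -0.21496138, -0.97660922,  1.48400194],
       [ 0.        ,  0.        ,  0.        ,  1.        ]])}
jig [(0.64, [182, 69, 307, 213]), (0.54, [246, 154, 281, 216])]
rail_center [(0.95, [247, 152, 279, 211]), (0.92, [110, 252, 170, 316]), (0.6, [345, 105, 403, 166])]
push_face [(0.69, [208, 138, 288, 199])]
plate_face [(0.64, [245, 150, 279, 215]), (0.55, [206, 138, 289, 197])]
pawl [(0.56, [202, 160, 221, 186])]
carriage [(0.86, [207, 143, 288, 198]), (0.61, [312, 151, 334, 176])]
bored_rail [(0.81, [147, 142, 182, 199])]
dowel_pot [(0.6, [314, 151, 334, 178])]
try_square [(0.72, [194, 222, 240, 272])]
mallet [(0.72, [331, 171, 373, 206]), (0.66, [204, 164, 223, 187])]
glue_bottle [(0.81, [142, 215, 169, 232]), (0.52, [180, 67, 306, 216])]
screw_bowl [(0.57, [144, 213, 170, 234])]
```

View pics/t1.png

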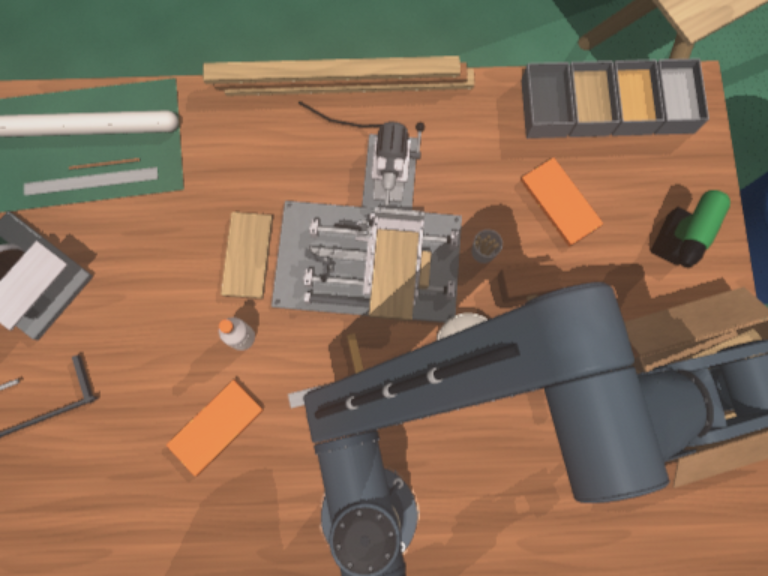

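View pics/s1.png

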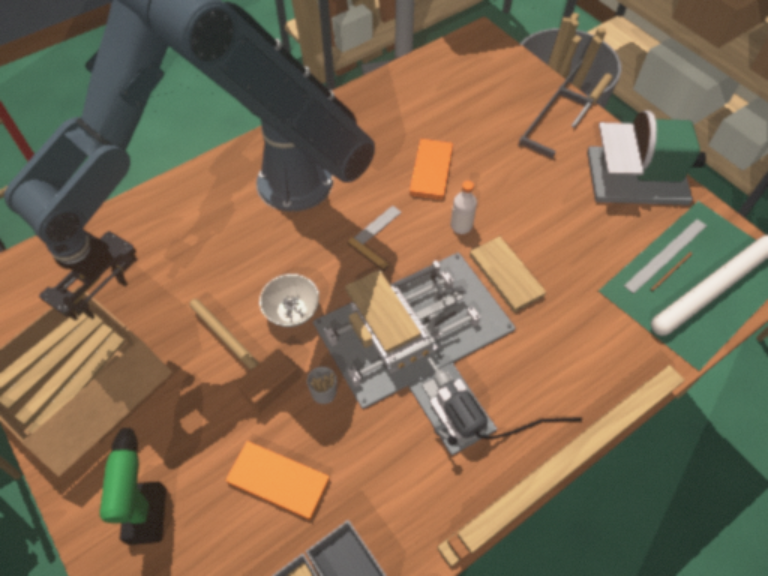

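The target rail is the natural-wood one in the jig, at top pixel (265,182). It could be confused with the orange blocks at (140,284) and (374,134), or with the bored rail lying loose at (164,170). Next I'll fit the poses.

```bash
cat >> h.py <<'E'
from scipy.spatial.transform import Rotation as R
def go(p,yaw=None):
    "units of shift/turn from current pose to TCP p, tool down, tool x at world angle yaw(deg)"
    o=get_obs();r=R.from_quat(o['tool_rot']);s=r.inv().apply(np.array(p)-o['position'])/.08
    x=r.as_matrix()[:,0]
    t=np.zeros(3)
    if yaw is not None:
        a=np.radians(yaw);M=np.array([[np.cos(a),np.sin(a),0],[np.sin(a),-np.cos(a),0],[0,0,-1]])
        t=(r.inv()*R.from_matrix(M)).as_rotvec()/(np.pi/2)
    print('pos',o['position'].round(4),'yaw',np.degrees(np.arctan2(x[1],x[0])).round(2),'units',np.round(s,3),t.round(3))
E
python3 - <<'E'
from h import *
im=camera('top')
m=cut_out('top','rail_center')[0]['region']
c,_=cv2.findContours(m.astype(np.uint8),0,2);r=max(c,key=cv2.contourArea)
pts=np.array([at('top',*p[0],.078)[:2]*1000 for p in r],np.float32)
print('rail',cv2.minAreaRect(pts))
for u,v in [(289,200),(460,214),(455,322),(272,305)]: print('base',at('top',u/1.5,v/1.5,.01))
for t in ['dowel_pot','mallet','screw_bowl','glue_bottle','bored_rail']:
  b=cut_out('top',t)[0]['bbox'];print(t,at('top',b[0],b[1],.03).round(3),at('top',b[2],b[3],.03).round(3))
cv2.imwrite('pics/c1.png',cv2.resize(im[120:230,170:345,::-1],None,fx=4.5,fy=4.5,interpolation=2))
go([.42,-.25,.33],0)
E
```

```text
rail ((516.2040405273438, -73.41600799560547), (97.72638702392578, 204.41493225097656), 81.71074676513672)
base [0.72364669 0.16872353 0.01      ]
base [ 0.6752242  -0.23837317  0.01      ]
base [ 0.41517471 -0.21157893  0.01      ]
base [0.46893511 0.20845898 0.01      ]
dowel_pot [ 0.624 -0.254  0.03 ] [ 0.545 -0.329  0.03 ]
mallet [ 0.559 -0.324  0.03 ] [ 0.439 -0.449  0.03 ]
screw_bowl [ 0.434 -0.177  0.03 ] [ 0.369 -0.273  0.03 ]
glue_bottle [0.425 0.331 0.03 ] [0.368 0.247 0.03 ]
bored_rail [0.688 0.33  0.03 ] [0.483 0.198 0.03 ]
pos [ 0.2247 -0.5832  0.2446] yaw 21.07 units [ 3.775 -3.009 -1.068] [ 0.    -0.     0.234]
```

View pics/c1.png

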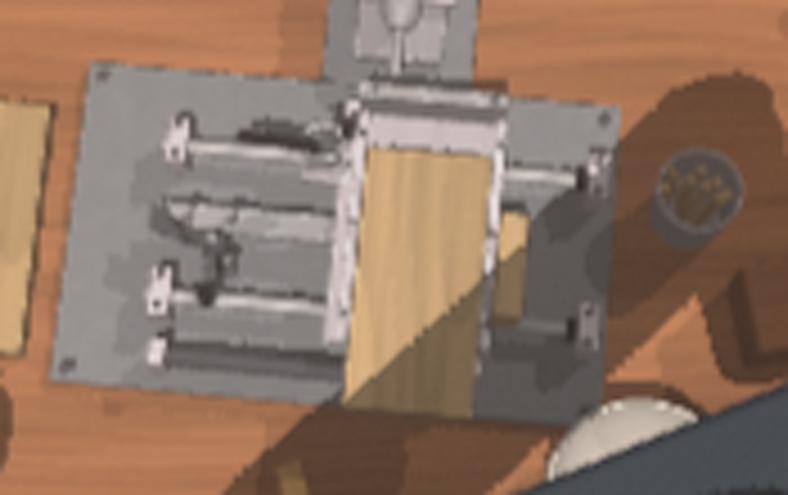

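```bash
A='[0.4,-0.45,-0.2,0,0,0, 0.82,-0.92,-0.25,0,0,0, 0.82,-0.92,-0.25,0,0,0]'
python3 -m inch '[0.4,-0.45,-0.2,0,0,0, 0.82,-0.92,-0.25,0,0,0, 0.82,-0.92,-0.25,0,0,0]' 0
python3 -m inch '[0.4,-0.45,-0.2,0,0,0, 0.82,-0.92,-0.25,0,0,0, 0.82,-0.92,-0.25,0,0,0]'
python3 -m inch '[0.4,-0.45,-0.2,0,0,0, 0.82,-0.92,-0.25,0,0,0, 0.82,-0.92,-0.25,0,0,0]'
python3 -m inch '[0.4,-0.45,-0.2,0,0,0, 0.82,-0.92,-0.25,0,0,0, 0.82,-0.92,-0.25,0,0,0]'
python3 -m inch '[0.4,-0.45,0,0,0,0.08, 0.82,-0.92,0,0,0,0.16, 0.82,-0.92,0,0,0,0.24, 0.82,-0.92,0,0,0,0.31, 0.82,-0.92,0,0,0,0.31, 0.82,-0.92,0,0,0,0.31]'
python3 - <<'E'
from h import *
save('wrist','w1.png',1.5);go([.37,-.055,.30],-7);print(get_obs()['time'])
print([(t,[(round(r['conf'],2),[int(x) for x in r['bbox']]) for r in cut_out('wrist',t)][:2]) for t in ['rail_center','push_face','plate_face','pawl']])
E
```

```text
time: 1.3
position: [0.2604, -0.4865, 0.2648]
tool_rot: [0.983, 0.183, 0.001, -0.002]
ft_force: [-0.2, 0.2, -1.2]
grip_width: 0.0743
grip_force: 0.0
time: 1.55
position: [0.295, -0.394, 0.2852]
tool_rot: [0.983, 0.184, 0.0, -0.001]
ft_force: [0.2, -0.0, -0.4]
grip_width: 0.0549
grip_force: 0.0
time: 1.8
position: [0.3295, -0.3024, 0.3053]
tool_rot: [0.983, 0.184, 0.0, -0.001]
ft_force: [0.4, -0.1, 0.2]
grip_width: 0.0352
grip_force: 0.0
time: 2.05
position: [0.3643, -0.2106, 0.3254]
tool_rot: [0.983, 0.184, 0.001, -0.0]
ft_force: [1.8, -0.5, -0.8]
grip_width: 0.0148
grip_force: 0.0
time: 2.55
position: [0.3988, -0.1213, 0.3247]
tool_rot: [0.998, -0.059, 0.0, 0.0]
ft_force: [-1.0, -0.2, 1.3]
grip_width: 0.0004
grip_force: 0.0
pos [ 0.3987 -0.1217  0.3247] yaw -6.72 units [-0.454 -0.787  0.308] [ 0.    -0.     0.003]
2.6
[('rail_center', [(0.79, [1, 241, 58, 312]), (0.71, [0, 166, 13, 199])]), ('push_face', [(0.81, [33, 1, 275, 115])]), ('plate_face', [(0.66, [34, 0, 273, 115])]), ('pawl', [(0.96, [21, 16, 79, 84])])]
```

View pics/w1.png

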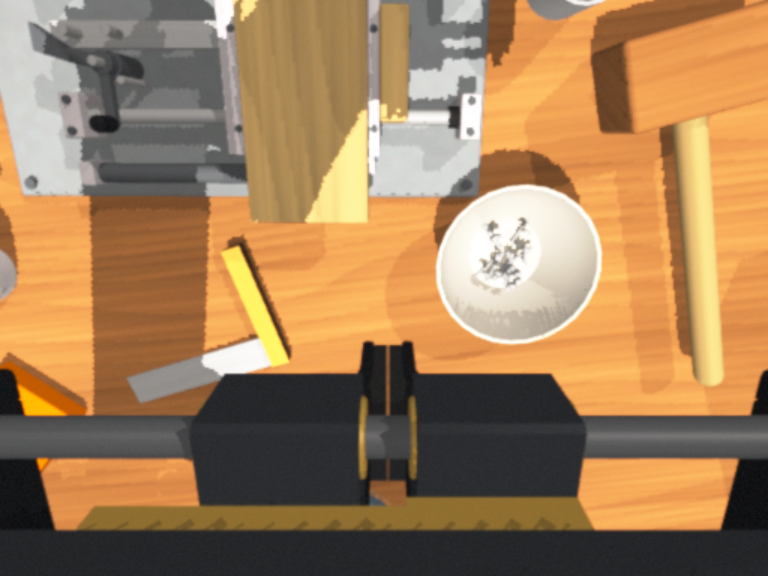

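The picture shows the rail's near end edge from (250,222) to (368,222), and the push block's outer face at u≈410, v up to 122. The bowl is at (518,263) and the mallet head at (690,70).

Run:
```python
from h import *
g=lambda u,v,z:at('wrist',u/1.5,v/1.5,z).round(4)
for n,u,v,z in [('railL',250,222,.078),('railR',368,222,.078),('railLfar',236,20,.078),('blockNR',410,122,.08),('blockNL',382,120,.08),('blockFR',410,5,.08),('baseL',25,195,.01),('baseR',480,195,.01),('mallet corner',628,40,.068),('mallet n',630,132,.068),('pot',535,10,.085)]: print(n,g(u,v,z))
go([.37,-.055,.20],-7)
```

```text
railL [ 0.4253 -0.015   0.078 ]
railR [ 0.4139 -0.1095  0.078 ]
railLfar [ 0.5694 -0.0349  0.078 ]
blockNR [ 0.4858 -0.151   0.08  ]
blockNL [ 0.4897 -0.1302  0.08  ]
blockFR [ 0.5635 -0.1592  0.08  ]
baseL [0.4654 0.2085 0.01  ]
baseR [ 0.4147 -0.2123  0.01  ]
mallet corner [ 0.5239 -0.3182  0.068 ]
mallet n [ 0.458  -0.3217  0.068 ]
pot [ 0.549  -0.2452  0.085 ]
pos [ 0.3985 -0.1223  0.3246] yaw -6.84 units [-0.454 -0.794  1.557] [ 0.    -0.     0.002]
```

```bash
python3 -m inch '[-0.1,-0.4,0.3,0,0,0, -0.2,-0.78,0.8,0,0,0, -0.2,-0.78,1,0,0,0]'
python3 -m inch '[0,0,0.5,0,0,0, 0,0,1,0,0,0]'
python3 -m inch '[0,0,0.5,0,0,0, 0,0,0.9,0,0,0, 0,0,1.0,0,0,0, 0,0,1.0,0,0,0]'
python3 - <<'E'
from h import *
go([.4102,-.0611,.081],-6.9)
E
```

```text
time: 3.05
position: [0.3877, -0.0553, 0.2431]
tool_rot: [0.998, -0.059, -0.001, -0.001]
ft_force: [-1.1, -1.0, -0.5]
grip_width: 0.0004
grip_force: 0.0
time: 3.22
position: [0.3911, -0.0582, 0.1643]
tool_rot: [0.998, -0.059, 0.002, 0.001]
ft_force: [0.8, -0.1, -0.3]
grip_width: 0.0006
grip_force: 0.0
time: 3.55
position: [0.3887, -0.0579, 0.0821]
tool_rot: [0.998, -0.06, -0.003, -0.001]
ft_force: [0.2, 0.4, -0.1]
grip_width: 0.0003
grip_force: 0.0
pos [ 0.3887 -0.0579  0.0821] yaw -6.87 units [0.271 0.008 0.012] [-0.001  0.004  0.   ]
```

```bash
python3 -m inch '[0.1,0,0,0,0,0, 0.2,0,0,0,0,0, 0.26,0,0,0,0,0, 0.3,0,0,0,0,0, 0.34,0,0,0,0,0, 0.38,0,0,0,0,0, 0.42,0,0,0,0,0, 0.46,0,0,0,0,0, 0.5,0,0,0,0,0, 0.5,0,0,0,0,0]'
python3 - <<'E'
from h import *
save('top','t2.png',1);save('wrist','w2.png',1.5)
E
```

```text
time: 4.38
position: [0.4309, -0.0631, 0.0846]
tool_rot: [0.998, -0.06, 0.001, 0.0]
ft_force: [-1.6, 0.3, 0.7]
grip_width: 0.0002
grip_force: 0.4
```

View pics/w2.png

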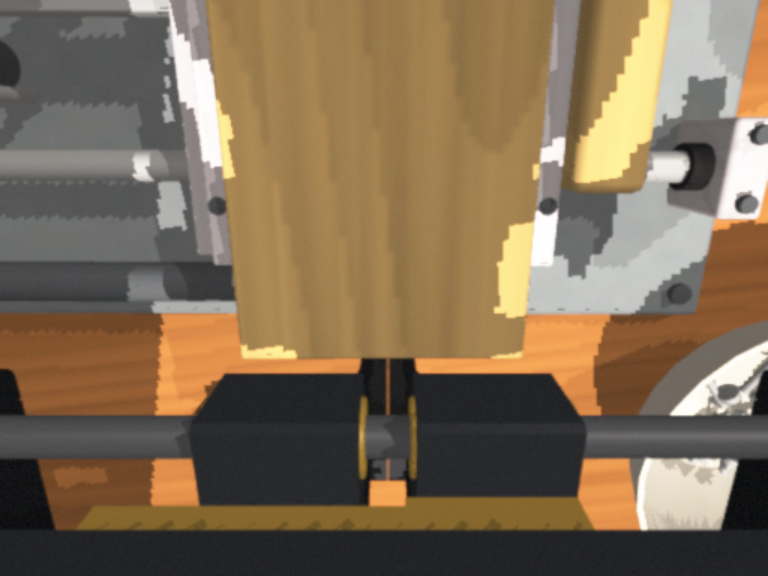

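The rail is still about 10 mm short, judging by the overhang past the fence ends (rail end at v≈357, fence ends at v≈265).

```bash
python3 -m inch '[0.03,0,0.02,0,0,0, 0.06,0,0.03,0,0,0, 0.09,0,0.03,0,0,0, 0.09,0,0.03,0,0,0]'
python3 -m inch '[0.015,0,0,0,0,0, 0.03,0,0,0,0,0, 0.03,0,0,0,0,0]'
python3 -m inch '[0.015,0,0,0,0,0, 0.03,0,0,0,0,0, 0.03,0,0,0,0,0]'
```

```text
time: 4.82
position: [0.4379, -0.0639, 0.082]
tool_rot: [0.998, -0.06, 0.001, 0.0]
ft_force: [-0.7, -0.2, -1.2]
grip_width: 0.0004
grip_force: 0.5
time: 5.07
position: [0.4398, -0.0641, 0.0821]
tool_rot: [0.998, -0.06, 0.0, 0.0]
ft_force: [0.3, -0.2, -0.3]
grip_width: 0.0007
grip_force: 0.3
time: 5.32
position: [0.4412, -0.064, 0.0821]
tool_rot: [0.998, -0.059, -0.001, -0.0]
ft_force: [-2.1, 0.1, 0.9]
grip_width: 0.0002
grip_force: 1.2
```

```bash
python3 -m inch '[0.015,0,0,0,0,0, 0.03,0,0,0,0,0, 0.03,0,0,0,0,0]'
python3 -m inch '[0.015,0,0,0,0,0, 0.03,0,0,0,0,0, 0.03,0,0,0,0,0]'
python3 - <<'E'
from h import *
im=camera('wrist');cv2.imwrite('pics/w3.png',im[:,:,::-1])
camera('top');m=cut_out('top','rail_center')[0];print(m['bbox'])
E
```

```text
time: 5.57
position: [0.4414, -0.0637, 0.0821]
tool_rot: [0.998, -0.059, -0.003, -0.001]
ft_force: [-7.0, -0.6, 4.0]
grip_width: 0.0007
grip_force: 3.2
time: 5.82
position: [0.4416, -0.0634, 0.0819]
tool_rot: [0.998, -0.059, -0.005, -0.001]
ft_force: [-9.8, -1.4, 7.0]
grip_width: 0.0007
grip_force: 5.0
[347.5, 108.3, 402.4, 165.4]
```

View pics/w3.png

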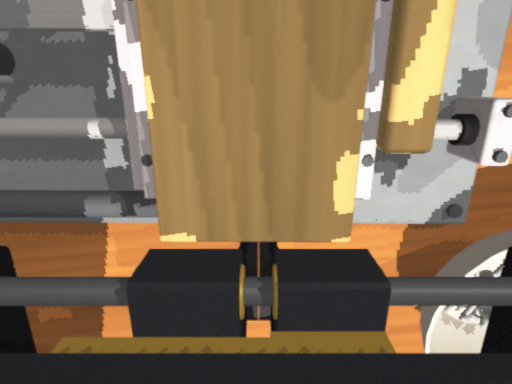

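```bash
python3 -m inch '[0.03,0,-0.01,0,0,0, 0.05,0,-0.01,0,0,0, 0.05,0,-0.01,0,0,0, 0.05,0,-0.01,0,0,0]'
python3 -m inch '[-0.2,0,0,0,0,0, -0.45,0,0,0,0,0, -0.45,0,0,0,0,0]'
python3 -m inch '[0,0,-0.5,0,0,0, 0,0,-1,0,0,0, 0,0,-1,0,0,0]'
python3 - <<'E'
from h import *
im=camera('wrist');cv2.imwrite('pics/w4.png',im[:,:,::-1])
m=cut_out('wrist','rail_center');print([(r['conf'],r['bbox']) for r in m])
go([.512,-.20,.16],-6.9)
E
```

```text
time: 6.3
position: [0.4418, -0.0627, 0.082]
tool_rot: [0.998, -0.059, -0.009, -0.002]
ft_force: [-14.3, -2.1, 5.2]
grip_width: 0.0003
grip_force: 7.2
time: 6.55
position: [0.4111, -0.0597, 0.0829]
tool_rot: [0.998, -0.06, -0.002, -0.001]
ft_force: [-0.5, -0.0, -0.1]
grip_width: 0.0005
grip_force: 0.0
time: 6.8
position: [0.4202, -0.0629, 0.1679]
tool_rot: [0.998, -0.06, 0.007, 0.002]
ft_force: [1.7, -1.0, -0.2]
grip_width: 0.0005
grip_force: 0.0
[(0.81, [178.6, 0.1, 328.1, 164.5])]
pos [ 0.4176 -0.062   0.1648] yaw -6.83 units [1.376 1.573 0.073] [ 0.001 -0.005  0.001]
```

View pics/w4.png

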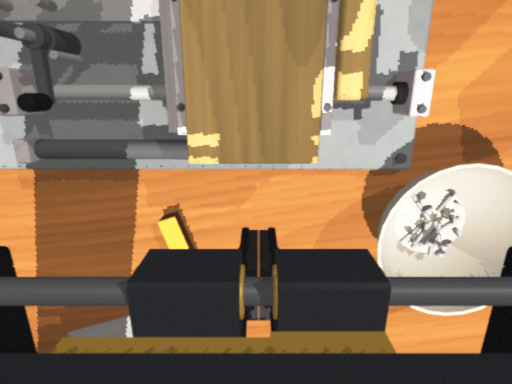

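```bash
python3 -m inch '[0.37,0.4,0,0,0,0, 0.73,0.81,0,0,0,0]'
python3 -m inch '[0.37,0.4,0,0,0,0, 0.73,0.81,0,0,0,0, 0.73,0.81,0,0,0,0, 0.73,0.81,0,0,0,0]'
python3 - <<'E'
from h import *
im=camera('wrist');cv2.imwrite('pics/w5.png',im[:,:,::-1])
go([.5187,-.2047,.077],-6.9)
E
```

```text
time: 7.07
position: [0.462, -0.1279, 0.1624]
tool_rot: [0.998, -0.058, -0.001, -0.001]
ft_force: [2.0, 0.6, -0.8]
grip_width: 0.0004
grip_force: 0.0
time: 7.4
position: [0.5149, -0.203, 0.1617]
tool_rot: [0.998, -0.061, 0.001, 0.0]
ft_force: [-0.6, -0.3, -0.1]
grip_width: 0.0006
grip_force: 0.0
pos [ 0.5128 -0.2007  0.1615] yaw -6.91 units [0.081 0.042 1.056] [-0.001  0.001 -0.   ]
```

View pics/w5.png

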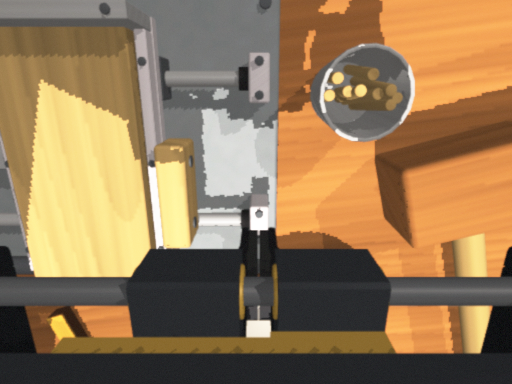

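The rail end meets the plate at v≈22 with no visible gap. The block's outer edge runs from (191,145) to (195,235).

Run:
```python
from h import *
for u,v,z in [(191,145,.08),(195,235,.08),(70,22,.078),(258,200,.048),(258,55,.048)]: print(at('wrist',u,v,z).round(4))
```

```text
[ 0.5635 -0.1608  0.08  ]
[ 0.4959 -0.1512  0.08  ]
[ 0.6483 -0.0996  0.078 ]
[ 0.5067 -0.2005  0.048 ]
[ 0.6178 -0.214   0.048 ]
```

```bash
python3 -m inch '[0.09,0.04,0.4,0,0,0, 0.09,0.04,0.8,0,0,0, 0.09,0.04,0.98,0,0,0, 0.09,0.04,0.98,0,0,0, 0.09,0.04,0.98,0,0,0]'
python3 -m inch '[0,-0.15,0,0,0,0, 0,-0.3,0,0,0,0, 0,-0.36,0,0,0,0, 0,-0.42,0,0,0,0, 0,-0.48,0,0,0,0, 0,-0.54,0,0,0,0, 0,-0.6,0,0,0,0, 0,-0.6,0,0,0,0, 0,-0.6,0,0,0,0]'
python3 - <<'E'
from h import *
im=camera('wrist');cv2.imwrite('pics/w6.png',im[:,:,::-1]);o=get_obs();print(o['ft_force'],o['position'])
J=R.from_euler('z',-6.9,degrees=True).inv();print(J.apply(o['position']-[.5247,-.156,0]))
E
```

```text
time: 7.87
position: [0.5181, -0.2022, 0.0835]
tool_rot: [0.998, -0.059, -0.002, -0.001]
ft_force: [-0.1, -0.2, 1.1]
grip_width: 0.0005
grip_force: 0.0
time: 8.62
position: [0.5258, -0.1573, 0.085]
tool_rot: [0.998, -0.059, 0.0, 0.001]
ft_force: [-1.4, -3.2, 2.4]
grip_width: 0.0005
grip_force: 1.8
[-0.99340801 -3.20343927  2.13431866] [ 0.52583372 -0.15744016  0.08493093]
[ 0.00129853 -0.00129353  0.08493093]
```

View pics/w6.png

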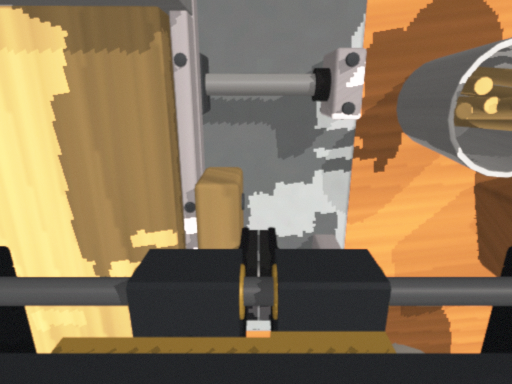

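The finger is in contact with the block (edge at u≈242). I'll measure the carriage travel so far.

Run:
```python
from h import *
camera('wrist')
J=R.from_euler('z',-6.9,degrees=True).inv()
a=J.apply(at('wrist',242,172,.08)-[.5247,-.156,.08]);print('block corner',a, 'finger edge',J.apply(at('wrist',243,240,.075)-[.5247,-.156,.08]))
print(proj('wrist',get_obs()['position']+[0,0,-.022]))
```

```text
block corner [4.74111854e-02 5.46108529e-03 1.38777878e-17] finger edge [ 0.01014201  0.0057196  -0.005     ]
[256.77246153 244.60982941]
```

```bash
python3 -m inch '[0,-0.05,0.01,0,0,0, 0,-0.1,0.02,0,0,0, 0,-0.15,0.02,0,0,0, 0,-0.2,0.02,0,0,0, 0,-0.25,0.02,0,0,0, 0,-0.3,0.02,0,0,0, 0,-0.35,0.02,0,0,0, 0,-0.4,0.02,0,0,0, 0,-0.45,0.02,0,0,0, 0,-0.5,0.02,0,0,0, 0,-0.52,0.02,0,0,0, 0,-0.52,0.02,0,0,0, 0,-0.52,0.02,0,0,0]'
python3 - <<'E'
from h import *
im=camera('wrist');cv2.imwrite('pics/w7.png',im[:,:,::-1]);o=get_obs();print(o['ft_force'])
J=R.from_euler('z',-6.9,degrees=True).inv();print(J.apply(o['position']-[.5247,-.156,0]))
E
```

```text
time: 9.8
position: [0.5314, -0.1168, 0.0834]
tool_rot: [0.998, -0.06, 0.001, 0.001]
ft_force: [-1.0, -4.4, 3.9]
grip_width: 0.0002
grip_force: 2.8
[-0.50443662 -5.92713456  3.36993212]
[0.00197132 0.03974239 0.08344792]
```

View pics/w7.png

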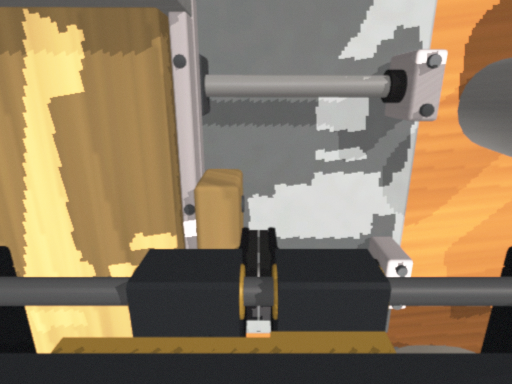

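Travel is about 46–47 mm, inside the window, so I'll let go.

```bash
python3 -m inch '[0,0.3,0,0,0,0, 0,0.7,0,0,0,0, 0,0.8,0,0,0,0, 0,0.8,-0.3,0,0,0, 0,0.8,-0.8,0,0,0, 0,0.8,-1,0,0,0, 0,0.8,-1,0,0,0, 0,0.8,-1,0,0,0]'
python3 -m inch '[-0.2,0,-0.4,0,0,0, -0.5,-0.4,-0.8,0,0,0, -0.8,-0.8,-1,0,0,0, -0.8,-0.8,-1,0,0,0, -0.8,-0.8,-1,0,0,0, -0.8,-0.8,-1,0,0,0, -0.8,-0.8,-1,0,0,0, -0.8,-0.8,-1,0,0,0, -0.8,-0.8,-1,0,0,0, -0.8,-0.8,-1,0,0,0]'
python3 - <<'E'
from h import *
im=camera('wrist');cv2.imwrite('pics/w8.png',cv2.resize(im[:,:,::-1],None,fx=1.5,fy=1.5));o=get_obs();print(o['ft_force'],o['position'])
E
```

```text
time: 10.52
position: [0.5231, -0.1785, 0.1636]
tool_rot: [0.998, -0.06, 0.001, -0.0]
ft_force: [-0.1, 0.5, 0.3]
grip_width: 0.0007
grip_force: 0.0
time: 11.35
position: [0.4671, -0.1084, 0.2421]
tool_rot: [0.998, -0.06, -0.001, -0.0]
ft_force: [0.3, 0.2, 0.1]
grip_width: 0.0004
grip_force: 0.0
[-0.34556465 -0.16695833  0.16599115] [ 0.46706174 -0.10832422  0.24229241]
```

View pics/w8.png

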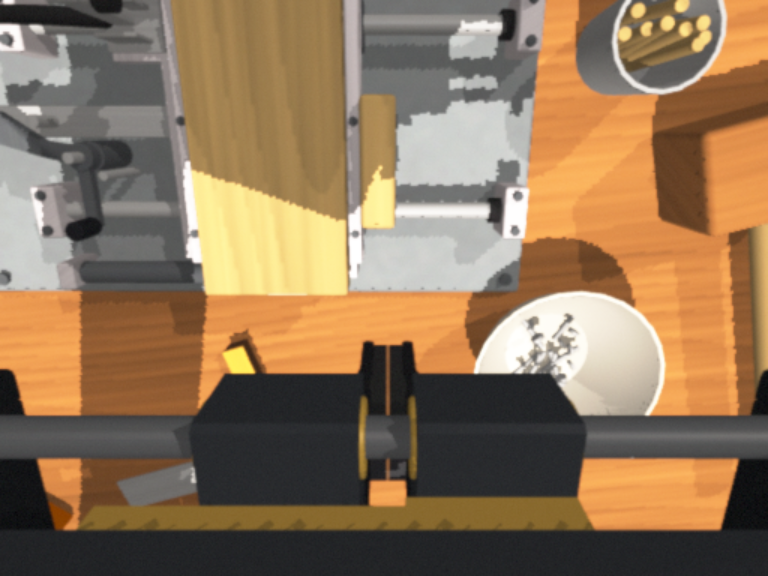

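The carriage is over the middle region, with the block's edge at u≈396, v 97–227. The rail's end edge runs from (205,294) to (348,294). I'll measure both.

```bash
python3 - <<'E'
from h import *
J=R.from_euler('z',-6.9,degrees=True).inv();O=np.array([.5247,-.156,0])
g=lambda u,v,z:(J.apply(at('wrist',u/1.5,v/1.5,z)-O)*1000).round(1)
print('block',g(396,97,.08),g(396,227,.08),'rail end',g(205,294,.078),g(348,294,.078))
print('rail end at push',J.apply(np.array([.4418,-.0627,0])-O)*1000+[9.5,0,0], 'start',J.apply(np.array([.4196,-.0623,0])-O)*1000)
E
python3 -m inch '[1,0,0,0,0,0, 1,0,0,0,0,0, 1,0,0,0,0,0, 1,0,0,0,0,0, 1,0,0,0,0,0, 1,0,0,0,0,0]'
python3 - <<'E'
from h import *
im=camera('wrist');cv2.imwrite('pics/w9.png',cv2.resize(im[:,:,::-1],None,fx=1.5,fy=1.5));print(get_obs()['position'])
E
```

```text
block [39.4 34.5 80. ] [-37.3  34.1  80. ] rail end [-82.7 160.8  78. ] [-82.7  65.7  78. ]
rail end at push [-84.00835071  82.66491606   0.        ] start [-115.59561844   80.39498118    0.        ]
time: 11.9
position: [0.545, -0.1169, 0.2425]
tool_rot: [0.998, -0.06, -0.001, -0.0]
ft_force: [1.2, -0.4, -0.5]
grip_width: 0.0007
grip_force: 0.0
[ 0.54500768 -0.11693158  0.24271246]
```

View pics/w9.png

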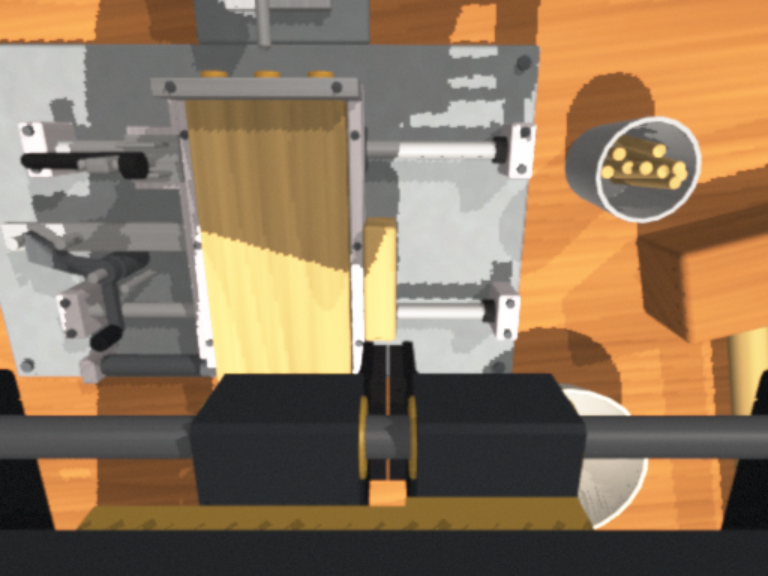

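The rail sits tight against the plate, and the carriage shows about 33 mm of travel, i.e. at the middle stop.

```bash
python3 -c "
from h import *
J=R.from_euler('z',-6.9,degrees=True).inv();camera('wrist')
print(J.apply(at('wrist',396/1.5,280/1.5,.08)-[.5247,-.156,.08])*1000)
print(hand_in())"
```

```text
[5.99760694e+00 3.46346557e+01 1.38777878e-14]
the job is handed in; nothing more can be done
None
```

I handed the job in without seeing a verdict. The rail looks fully home against the guide plate. I let the carriage go at about 46 mm and it came to rest at 34–35 mm by camera (good to about 2 mm), which fits the 32 mm middle stop. I did not measure the pawl angle, and the arm is clear of everything.

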